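# Draw the press lock bolt with a hooked rod

### The job

Pick up the hooked rod by its orange handle, reach with it under the yellow guard of the heat press, catch the red-capped post of the lock bolt and draw the bolt back fully against its stop; there keep a steady pull of about 14 newtons on it for one second, to prove that it is fully home, never pulling harder than 18 newtons. Then unhook the rod, leaving the bolt drawn, and lay it down flat on the middle of its green mat, lengthwise as you found it. Move the bolt with the rod only, keep rod and arm off the guard, and leave the tile, tape roll and bottle where they are.

Things in the scene. Friction and masses are not known exactly. Their poses are not given: they have to be found in the camera images.
- press: Fixed heat press. Origin: centre of the underside of its grey base plate (280 x 300 x 12 mm); x points away from its open front (near the robot), z up. A blue bed with a tile on it (32 mm high) lies at y = 9 to 135 mm. The lock bolt runs along x at y = -50 mm; the base is clear from y = -135 mm to the bolt. A column (220 mm high) stands behind at x = 165 mm, the black head at x = 190 to 390, y = 170 to 390 mm
- guard: Guard of yellow and steel bars over the press, fixed, same frame as the press. Its bars lie level at 106 to 114 mm above the table; four 8 mm posts stand at x = -85 (front) and 120 (back), y = +-144 mm. Between the posts the front is open, up to 106 mm above the table. A gripper does not fit under it
- bolt: Lock bolt of the press, which slides along the press's x; draw it back along the press's -x (towards the open front) to its hard stop. Origin on the axis of its post, at the table's height; it moves with the bolt. It stands part drawn at the start: the stop comes after another 30 to 50 mm, which is not measured and can only be felt. It slides stiffly (about 4 N, 2.5 N more per 0.1 m/s) and stays where it is left
- bolt_post (a point): Axis of the bolt's upright steel post, at 45 mm above the table: the height at which to hook it. The post is 12 mm in diameter and bare from 25 to 67 mm above the table, with a red cap, 20 mm in diameter, above it, up to 75 mm. It moves with the bolt and starts at x = -32 to 4, y = -50 mm of the press. Its axes are those of the press
- rod_grip (a point): Best grasp point of the hooked rod (0.25 kg), half-way up its orange handle, near its centre of mass. x runs along the rod to its hook, z up. The handle reaches from x = -70 to 40 mm, 22 mm wide (y), 34 mm tall. From it an 8 mm steel shaft runs along x, at the height of this point, straight to x = 160 mm; then comes the hook, see rod_crook
- rod_crook (a point): Inner face of the hook's cross bar, at x = 231, y = 0 from rod_grip, same axes. From rod_grip, the 8 mm bar goes (x, y): 160, 0; 175, -20; 225, -20; 235, -8; 235, 10; tip 225, 18. The crook is open to the rod's +y side and up and down: a post enters it at x = 197, from y = +42 to 0. Then the rod is pulled along its -x; a 12 mm post bears on the bar when its axis is at x = 225
- rod: The hooked rod. Origin: under rod_grip, on the underside of the handle (17 mm below rod_grip); same axes
- mat: Flat green mat, fixed, 360 x 160 x 4 mm, its x lengthwise. Origin: centre of its underside. The rod starts on it with rod_grip at about x = -85 mm, y = 0, hook towards the mat's +x. It lies to the left or to the right of the robot
- tile_mid (a point): Centre of a loose red tile, 100 x 100 x 9 mm, on a sheet of paper at the other side; leave alone
- tape_mid (a point): Centre of a loose yellow tape roll, 70 mm in diameter, 24 mm high; leave alone
- bottle_mid (a point): Centre of a white bottle, 52 mm in diameter, 130 mm high; leave alone

How it is judged:
On the way, in this order (a step that is already met when the one before it is completed fails the run):
1. the rod is lifted at least 15 mm off its mat (height (world z) of rod_grip above 0.036 m and contact force between the fingers and rod above 1 N), for 0.2 s.
2. the bolt is drawn back (over 27 mm) and, against its stop, the rod pulls on it with more than 11 N for 0.5 s (distance of bolt_post from where it was at the start of the episode above 0.027 m and contact force between rod and bolt above 11 N), for 0.5 s.
At the end, for the whole second after the job is handed in: The bolt is drawn at least 27 mm from where it started; the rod lies flat (within 0.15 rad) and at rest on its mat, within 0.3 rad of the mat's length, its rod_grip within 40 mm (along the mat) and 45 mm (across) of the point x = -85 mm, y = 0 of the mat (distance of bolt_post from where it was at the start of the episode above 0.027 m and x of rod_grip in the frame of mat between -0.125 and -0.045 m and y of rod_grip in the frame of mat between -0.045 and 0.045 m and z of rod_grip in the frame of mat below 0.026 m and angle between rod_grip's own z axis and vertical below 0.15 rad and angle between the x axis of rod_grip and the x axis of mat, either way round below 0.3 rad and linear speed of rod below 0.02 m/s); the robot touches nothing.
It fails at once if the rod presses on the bolt with more than 18 N (contact force between rod and bolt above 18 N).
It fails at once if the fingers or the arm push the bolt themselves (contact force between any of the fingers, the arm and bolt above 0.5 N).
It fails at once if the rod or the robot pushes on the guard with more than 3 N (contact force between anything else and guard above 3 N).
It fails at once if the rod is dropped (falls free faster than 0.7 m/s) (linear speed of rod above 0.7 m/s and contact force between the fingers and rod below 0.1 N).
It fails at once if the tile, the tape roll or the bottle is moved by more than 15 mm (distance of any of tile_mid, tape_mid, bottle_mid from where it was at the start of the episode above 0.015 m).
It also fails if it takes over 72 s, if anything falls off the work surface, if the arm or the gripper's body presses on something with over 40 N, if the wrist force passes 120 N, or if a joint passes its speed limit or range.

### The arm

A 7-joint arm with a two-finger parallel gripper is mounted at the origin on the work surface. World frame = base frame: x ahead of the robot, y to its left, z up, the work surface at z = 0. Lengths are in m, angles in rad, forces in N, time in s.
With the tool pointing down it reaches from about 0.4 to 0.875 m from the base axis. Payload 19.3 kg.
Tool frame: the origin (TCP) lies at the very end of the fingers, on their centre line; the grasp point (between the pads) lies 19 mm behind it; z points along the fingers, y is the direction in which the jaws open and shut (so a half turn about z gives the same grasp; the last joint's range is limited). The gripper opens to 85 mm and grips with 20 to 120 N. Pads are 22 mm wide; open, the fingers measure 114 mm over their backs; the gripper's body (76 mm by 85 mm) begins 54 mm behind the grasp point. The pads swing forward as they close: fully open they stand 13 mm farther back than shut.
Start: joints at [-1.33, 0.521, -0.036, 1.599, 0.021, 1.021, -0.113], TCP at [0.191, 0.595, 0.231] pointing down, gripper open.
Joint ranges: [-2.91, 2.91], [-0.3, 2.13], [-1.5, 1.42], [0.17, 2.43], [-1.26, 4.41], [0.16, 1.93], [-2.52, 2.52]. Speed limits (rad/s): [1.89, 1.89, 2.39, 2.39, 3.01, 3.01, 3.01].

### API

Orientations are given as [roll, pitch, yaw] about the fixed x, y, z axes, in that order (R = Rz(yaw) Ry(pitch) Rx(roll)).
In Python, from workcell import bot, grab_frame, calibration, workorder gives the robot as it stands.
- The arm moves only by the tool move_arm, never from a script. Its arguments are lists of equal length, an entry for each row: "jaw": the closure in counts, from 0 (fully open) to 255 (shut); "dp": the shift along the tool's x, y, z in units of 800 mm (1.0 is 800 mm), a list of three; "rotation": the turn, a rotation vector about the tool's x, y, z in units of pi rad (1.0 is pi rad), a list of three. In form: {"jaw": [jaw, ...], "dp": [[dx, dy, dz], ...], "rotation": [[rx, ry, rz], ...]}. A call has 1 to 10 rows; each row shifts and turns the commanded pose from where the row before left it, along the tool's axes as they then stand; what a row does not reach is not made up. A row lasts 1/8 s, in which the tool goes at most 62.5 mm and 10.7 degrees, less where a joint would pass 70% of its speed; a pose out of reach is approached as far as the arm can. A call with a number of a shift or a turn outside -1 to 1 is refused whole. A call with a gripper value outside its range is refused whole. The fingers move at their own pace and stop on an object; "squeeze" is the grip in N (left out, the last holds). Time passes only in rows, so rows that do not move let the fingers close. It gives the time, the measured TCP pose, the force and the opening at its end, in the units of the state.
- bot.observe(): the state, without advancing time (a new reading comes with each control period).
- grab_frame(name): name is "scene" or "top" or "wrist"; returns the picture (480x640x3 uint8, blue, green, red); there is no depth.
- calibration(name): a dict with "camera_matrix" (3x3 intrinsics, pixels), "dist" ([k1, k2, p1, p2, k3] as OpenCV has them; the pictures are not rectified), "T" (4x4, takes a point from camera to world coordinates). Camera axes: x right, y down, z forward; pixel columns grow to the right and rows downward; lengths in m; the calibration is good to about 2 mm. A picture is of the moment at which its call begins: read the wrist's pose just before it. calibration takes no time and is no camera call; for the wrist camera it gives the pose at the moment of the call.
- workorder.job_done(): hands the job in, once; it reports no verdict.
The state is a dict: "clock": time; "qpos": joint angles; "qd": joint speeds; "joint_efforts": joint torques, N m; "position": TCP position; "tool_rot": TCP orientation; "force": force on the tool from outside, world axes, zero at the start; "moment": the same for the moment, N m; "grip_width": finger opening in m.
Only numpy, scipy, OpenCV 4.12 (cv2) and the standard library are available. Lean on these libraries where they do the work, as an engineer would, in place of code of your own. Each camera call takes 0.05 s, during which the arm holds its last target. There are 200 camera calls.

## Working session

There is one attempt and no reset: what is moved stays moved. The work goes in short steps, Python scripts to look and compute and a tool call to move; the robot and the scene stay as the last step left them, time stands still between calls to the robot, and variables do not carry over. Pictures are saved under pics/ and viewed, about 8 in all and at most 12, crops included, and the job is handed in when it is done.

Besides the shell and the picture viewer there is one more tool, called after "Emit:" as name(argument=value, ...) on one line, values as JSON. move_arm: Moves the arm, as the interface text tells. Shifts and turns lie within -1 to 1; 1 stands for 800 mm of shift or pi rad of turn. Its arguments: {"type":"object","properties":{"jaw":{"type":"array","items":{"type":"number"}},"dp":{"type":"array","items":{"type":"array","items":{"type":"number","minimum":-1,"maximum":1}}},"rotation":{"type":"array","items":{"type":"array","items":{"type":"number","minimum":-1,"maximum":1}}},"squeeze":{"type":"number"}},"required":["jaw","dp","rotation"]}

```bash
mkdir -p pics; ls; python3 - <<'E'
from workcell import bot,grab_frame,calibration
import cv2,numpy as np
print(bot.observe())
for n in("scene","top"):
    cv2.imwrite(f"pics/{n}0.png",grab_frame(n)); c=calibration(n); print(n,c)
E
```

```text
pics
{'clock': 0.0, 'qpos': array([-1.33020096,  0.52204665, -0.03636535,  1.59997705,  0.02123163,
        1.02110339, -0.11277487]), 'qd': array([ 4.88092969e-05,  7.70218910e-04, -1.27135677e-03,  1.38058066e-03,
        9.15987283e-04,  1.32339270e-03, -9.48569296e-04]), 'joint_efforts': array([-2.50098812e-03, -9.27095246e+01,  1.97887123e+00, -3.69944715e+01,
        1.76667713e-02,  7.94260937e-03, -1.53627280e-05]), 'position': array([0.19105646, 0.59473767, 0.23071607]), 'tool_rot': array([-3.14044781e+00,  8.94109710e-05,  2.83086137e+00]), 'force': array([ 0.53518449,  0.40863405, -0.3709877 ]), 'moment': array([-0.02283345, -0.04953724,  0.03164026]), 'grip_width': 0.08496216949553746}
scene {'camera_matrix': array([[604.41205471,   0.        , 323.64645444],
       [  0.        , 604.41205471, 244.39635668],
       [  0.        ,   0.        ,   1.        ]]), 'dist': array([0.02377555, 0.        , 0.        , 0.        , 0.        ]), 'T': array([[-0.78186086,  0.3622324 , -0.50742613,  1.34404304],
       [ 0.62308189,  0.48207531, -0.6159321 ,  0.85676993],
       [ 0.02150704, -0.79774124, -0.60261626,  0.9370503 ],
       [ 0.        ,  0.        ,  0.        ,  1.        ]])}
top {'camera_matrix': array([[510.01578081,   0.        , 317.80046579],
       [  0.        , 510.01578081, 239.97690878],
       [  0.        ,   0.        ,   1.        ]]), 'dist': array([-0.0781513,  0.       ,  0.       ,  0.       ,  0.       ]), 'T': array([[ 0.00606202, -0.99173976,  0.12812299,  0.46137759],
       [-0.99971162, -0.00898768, -0.02226892,  0.00127498],
       [ 0.02323651, -0.12795104, -0.99150824,  1.18253259],
       [ 0.        ,  0.        ,  0.        ,  1.        ]])}
```

View pics/top0.png

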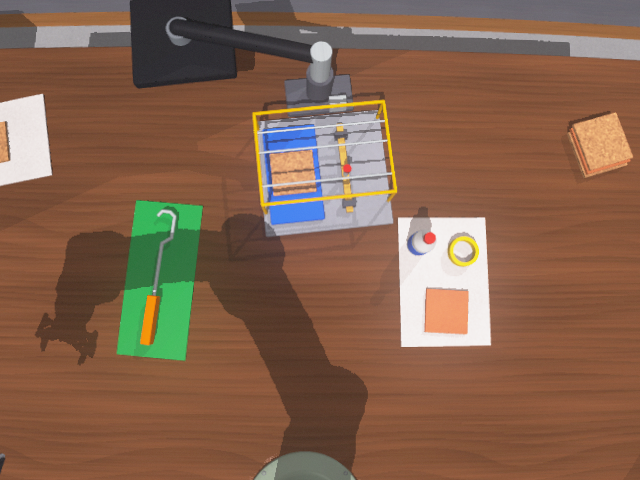

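View pics/scene0.png

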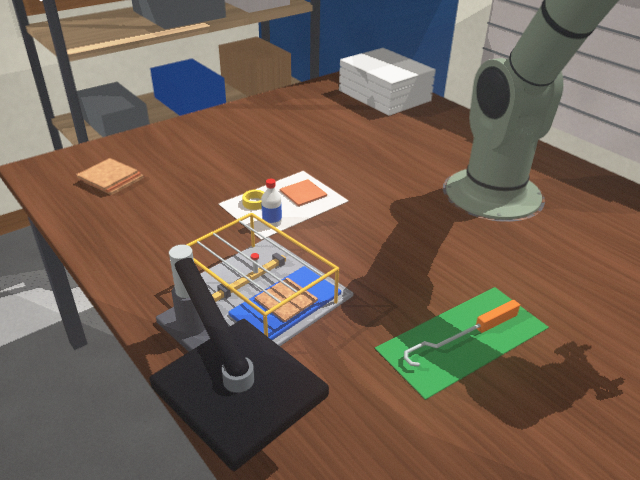

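The top view shows the rod on its mat at left (handle ~(150,320), hook ~(168,215)) and the press at centre with the red cap near (347,168). The bottle (425,243), tape and tile are on the right. The scene view agrees.

```bash
cat > h.py <<'E'
import cv2,numpy as np
from workcell import bot,grab_frame,calibration
from scipy.spatial.transform import Rotation as R
def ray(c,px):
    u=cv2.undistortPoints(np.array(px,float).reshape(-1,1,2),c["camera_matrix"],c["dist"])[:,0]
    d=np.c_[u,np.ones(len(u))]@c["T"][:3,:3].T
    return c["T"][:3,3],d
def plane(c,px,z):
    o,d=ray(c,px); return o+d*((z-o[2])/d[:,2])[:,None]
def proj(c,P):
    T=np.linalg.inv(c["T"]); return cv2.projectPoints(np.array(P,float).reshape(-1,3),cv2.Rodrigues(T[:3,:3])[0],T[:3,3],c["camera_matrix"],c["dist"])[0][:,0]
def mask(im,lo,hi):
    return cv2.inRange(cv2.cvtColor(im,cv2.COLOR_BGR2HSV),np.array(lo),np.array(hi))
def blobs(m,amin=20):
    cs=cv2.findContours(m,cv2.RETR_EXTERNAL,cv2.CHAIN_APPROX_NONE)[0]
    return sorted([c for c in cs if cv2.contourArea(c)>=amin],key=cv2.contourArea)[::-1]
E
cat > m.py <<'E'
from h import *
np.set_printoptions(precision=4,suppress=True)
for n in("top","scene"):
    im=cv2.imread(f"pics/{n}0.png");c=calibration(n);print(n)
    b=blobs(mask(im,(50,120,60),(75,255,255)),300)
    hull=cv2.convexHull(np.vstack([x for x in b]))
    q=cv2.approxPolyDP(hull,12,True)[:,0]
    Q=plane(c,q,.004)[:,:2];print("mat",q.tolist(),Q,Q.mean(0),np.linalg.norm(Q-np.roll(Q,1,0),axis=1))
    for x in blobs(mask(im,(8,200,150),(18,255,255)),40)[:5]:
        r=cv2.minAreaRect(x);box=cv2.boxPoints(r);P=plane(c,box,.038)[:,:2]
        print("orange",r,P.mean(0),P)
    for x in blobs(np.maximum(mask(im,(0,180,100),(4,255,255)),mask(im,(175,180,100),(180,255,255))),8)[:6]:
        m=x[:,0].mean(0);print("red",m,cv2.contourArea(x),"z75",plane(c,m,.075)[0,:2],"z130",plane(c,m,.13)[0,:2])
    y=mask(im,(22,180,110),(32,255,255))
    for x in blobs(y,40)[:4]:
        q=cv2.approxPolyDP(cv2.convexHull(x),6,True)[:,0]
        print("yel",q.tolist(),plane(c,q,.11)[:,:2])
E
python3 m.py
```

```text
top
mat [[137, 200], [202, 206], [184, 359], [117, 353]] [[0.7049 0.4021]
 [0.6917 0.2473]
 [0.3384 0.277 ]
 [0.3495 0.4315]] [0.5211 0.3395] [0.3567 0.1553 0.3545 0.1549]
orange ((149.16156005859375, 319.70770263671875), (12.155404090881348, 49.241790771484375), 7.125016689300537) [0.4272 0.3498] [[0.3746 0.3681]
 [0.4828 0.3588]
 [0.4797 0.3315]
 [0.3718 0.341 ]]
red [346.6667 167.8333] 28.0 z75 [ 0.7679 -0.0872] z130 [ 0.7527 -0.0828]
red [430.6316 235.6316] 11.5 z75 [ 0.6165 -0.2733] z130 [ 0.6087 -0.2596]
yel [[384, 101], [396, 192], [262, 206], [253, 112]] [[ 0.9127 -0.168 ]
 [ 0.706  -0.1912]
 [ 0.6721  0.0969]
 [ 0.8825  0.1215]]
yel [[467, 237], [478, 253], [459, 265], [450, 247]] [[ 0.6093 -0.3439]
 [ 0.5749 -0.367 ]
 [ 0.5488 -0.3246]
 [ 0.5874 -0.3061]]
scene
mat [[547, 327], [426, 398], [375, 348], [493, 288]] [[0.3544 0.4311]
 [0.7063 0.4045]
 [0.6965 0.2488]
 [0.3454 0.2762]] [0.5257 0.3401] [0.1552 0.3529 0.156  0.3521]
red [270.08 182.24] 43.5 z75 [ 0.5597 -0.3322] z130 [ 0.6098 -0.2564]
red [254.5    255.3333] 11.0 z75 [ 0.7715 -0.0873] z130 [ 0.808  -0.0271]
```

Emit:
move_arm(jaw=[0,0,0,0,0,0,0,0,0,0], dp=[[0,0,0],[0,0,0],[-0.042,-0.035,0.015],[-0.042,-0.035,0.015],[-0.042,-0.035,0.015],[-0.042,-0.035,0.015],[-0.042,-0.035,0.015],[-0.042,-0.035,0.015],[-0.042,-0.035,0.015],[-0.042,-0.035,0.015]], rotation=[[0,0,-0.036],[0,0,-0.036],[0,0,0],[0,0,0],[0,0,0],[0,0,0],[0,0,0],[0,0,0],[0,0,0],[0,0,0]], squeeze=70)

```text
clock: 1.35
position: [0.4408, 0.348, 0.1348]
tool_rot: [-3.141, -0.0, 3.057]
force: [0.4, 0.7, 0.1]
grip_width: 0.0852
```

```bash
cat >> h.py <<'E'
np.set_printoptions(precision=4,suppress=True)
def togo(p,yaw=None):
    "rest to target TCP p: shift in tool units (after turn), turn rz in units; tool down"
    s=bot.observe();r=s["tool_rot"];Y=r[2] if yaw is None else yaw
    d=np.array(p)-s["position"];t=R.from_euler("xyz",[np.pi,0,Y]).as_matrix().T@d/.8
    print("t",round(s["clock"],2),"pos",s["position"],"rot",r,"F",s["force"],"w",round(s["grip_width"],4))
    print("dp",t,"rz",-((Y-r[2]+np.pi)%(2*np.pi)-np.pi)/np.pi)
E
python3 - <<'E'
from h import *
togo((.441,.349,.05),3.058)
c=calibration("wrist");im=grab_frame("wrist");cv2.imwrite("pics/w1.png",im)
for x in blobs(mask(im,(8,200,120),(18,255,255)),200)[:3]:
    r=cv2.minAreaRect(x);P=plane(c,cv2.boxPoints(r),.038)[:,:2];print(r,P.mean(0),P)
E
```

```text
t 1.35 pos [0.4408 0.348  0.1348] rot [-3.1413 -0.0003  3.0571] F [0.3628 0.6767 0.053 ] w 0.0852
dp [-0.0001  0.0013  0.1059] rz -0.0002995965733309269
((321.1668395996094, 222.99258422851562), (33.56949234008789, 160.60479736328125), 1.2730300426483154) [0.4269 0.3521] [[0.4793 0.3349]
 [0.372  0.3473]
 [0.3742 0.3681]
 [0.4819 0.3582]]
```

View pics/w1.png

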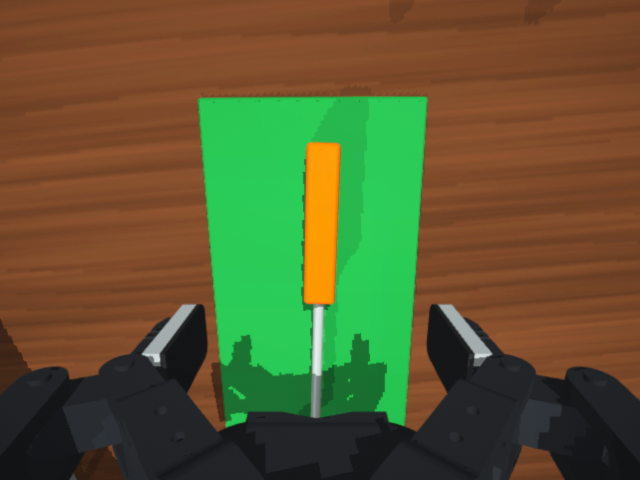

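The wrist view shows the handle centred between the open fingers (handle (321,223) px, 108×21 mm as it should be), turned about -0.10 rad. I'll go down and grip it.

Emit:
move_arm(jaw=[0,0,0,0,0,255,255,255,255,255], dp=[[-0.001,0.003,0.035],[0,0,0.035],[0,0,0.035],[0,0,0.035],[0,0,0.017],[0,0,0],[0,0,0],[0,0,0],[0,0,0],[0,0,0]], rotation=[[0,0,0.005],[0,0,0],[0,0,0],[0,0,0],[0,0,0],[0,0,0],[0,0,0],[0,0,0],[0,0,0],[0,0,0]], squeeze=70)

```text
clock: 2.65
position: [0.4414, 0.3516, 0.0106]
tool_rot: [3.141, 0.001, 3.041]
force: [-2.6, -2.2, 10.1]
grip_width: 0.0208
```

```bash
python3 - <<'E'
from h import *
togo((.442,.35,.06),3.04)
E
```

```text
t 2.65 pos [0.4414 0.3516 0.0106] rot [3.1409 0.0007 3.041 ] F [-2.6103 -2.1855 10.1031] w 0.0208
dp [-0.001  -0.002  -0.0617] rz 0.0003258244898540602
```

Emit:
move_arm(jaw=[255,255,255,255], dp=[[0,0,-0.02],[0,0,-0.03],[0,0,-0.03],[0,0,0]], rotation=[[0,0,0],[0,0,0],[0,0,0],[0,0,0]])

```text
clock: 3.15
position: [0.4419, 0.3521, 0.076]
tool_rot: [3.139, 0.002, 3.041]
force: [0.1, 0.3, -3.3]
grip_width: 0.0204
```

```bash
python3 - <<'E'
from h import *
togo((.442,.35,.06),3.04)
c=calibration("top");im=grab_frame("top");cv2.imwrite("pics/t2.png",cv2.resize(im[180:380,80:260],None,fx=3,fy=3))
E
```

```text
t 3.15 pos [0.4419 0.3521 0.076 ] rot [3.139  0.0023 3.0411] F [ 0.1146  0.3263 -3.2728] w 0.0204
dp [-0.0004 -0.0026  0.02  ] rz 0.000355682244306324
```

View pics/t2.png

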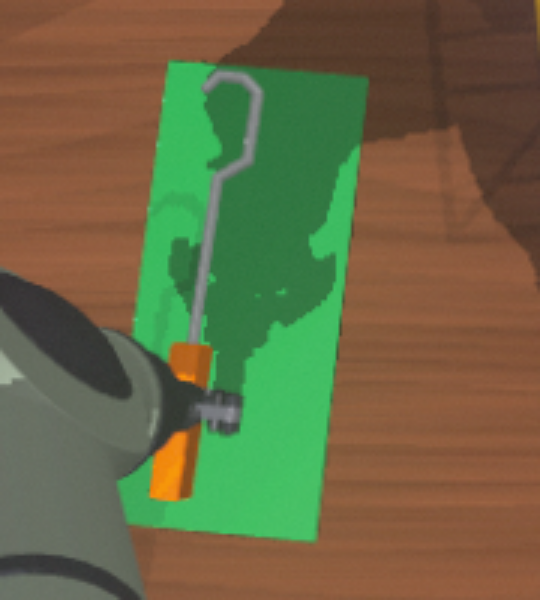

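```bash
python3 - <<'E'
from h import *
c=calibration("top")
px=np.array([[193,342],[217,180],[235,76],[203,420]])/3+[80,180]
P=plane(c,px,.087);print(P,np.diff(P[:,:2],axis=0))
d=P[1]-P[0];print("shaft yaw",np.arctan2(d[1],d[0]),"len",np.hypot(*d[:2]))
g=np.array([.4419,.3521]);d=P[2,:2]-g;print("bar from tcp",np.hypot(*d),np.arctan2(d[1],d[0]))
q=.115+np.pi;u=np.array([np.cos(.115),np.sin(.115)]);v=np.array([-u[1],u[0]]);o=np.array([.7757,-.037])
g=o-.345*u-.098*v;print("wp",g);togo((*g,.076),q)
E
```

```text
[[0.4829 0.3476 0.087 ]
 [0.5996 0.3355 0.087 ]
 [0.6762 0.326  0.087 ]
 [0.4278 0.3381 0.087 ]] [[ 0.1167 -0.0121]
 [ 0.0765 -0.0095]
 [-0.2484  0.012 ]]
shaft yaw -0.10309263568455121 len 0.11735039361365325
bar from tcp 0.23573221550283693 -0.11082768961833703
wp [ 0.4442 -0.1739]
t 3.2 pos [0.4414 0.3517 0.0747] rot [3.1403 0.0012 3.0413] F [-0.4457  0.6014 -3.4055] w 0.0206
dp [ 0.0719 -0.6532 -0.0016] rz -0.06854278342037459
```

Emit:
move_arm(jaw=[255,255,255,255,255,255,255,255,255,255], dp=[[0,0,-0.05],[0,0,-0.05],[0.01,-0.068,0],[0.01,-0.072,0],[0.01,-0.072,0],[0.01,-0.072,0],[0.01,-0.072,0],[0.01,-0.072,0],[0.01,-0.072,0],[0.01,-0.072,0]], rotation=[[0,0,-0.034],[0,0,-0.0345],[0,0,0],[0,0,0],[0,0,0],[0,0,0],[0,0,0],[0,0,0],[0,0,0],[0,0,0]])

```text
clock: 4.45
position: [0.4293, -0.1123, 0.1533]
tool_rot: [3.141, -0.001, -3.027]
force: [0.6, -0.5, -2.2]
grip_width: 0.0211
```

```bash
python3 - <<'E'
from h import *
u=np.array([np.cos(.115),np.sin(.115)]);v=np.array([-u[1],u[0]]);o=np.array([.7757,-.037])
g=o-.355*u-.098*v;print("wp",g);togo((*g,.033),.115+np.pi)
E
```

```text
wp [ 0.4343 -0.1751]
t 4.45 pos [ 0.4293 -0.1123  0.1533] rot [ 3.1414 -0.0006 -3.0265] F [ 0.5772 -0.4999 -2.2255] w 0.0211
dp [ 0.0028 -0.0787  0.1503] rz 2.8841713155809093e-05
```

Emit:
move_arm(jaw=[255,255,255,255,255,255,255], dp=[[0.003,-0.04,0],[0,-0.038,0],[0,0,0.04],[0,0,0.04],[0,0,0.04],[0,0,0.03],[0,0,0]], rotation=[[0,0,0],[0,0,0],[0,0,0],[0,0,0],[0,0,0],[0,0,0],[0,0,0]])

```text
clock: 5.32
position: [0.4334, -0.1723, 0.0321]
tool_rot: [3.14, -0.003, -3.027]
force: [-0.0, 0.4, -2.7]
grip_width: 0.0208
```

```bash
python3 - <<'E'
from h import *
u=np.array([np.cos(.115),np.sin(.115)]);v=np.array([-u[1],u[0]]);o=np.array([.7757,-.037])
p=np.array([.769,-.087]);g=p-.197*u-.048*v;print("wp",g);togo((*g,.033),.115+np.pi)
im=grab_frame("top");cv2.imwrite("pics/t3.png",cv2.resize(im[80:330,240:460],None,fx=2.4,fy=2.4,interpolation=cv2.INTER_CUBIC))
im=grab_frame("scene");cv2.imwrite("pics/s3.png",cv2.resize(im[150:350,150:420],None,fx=2.9,fy=2.9,interpolation=cv2.INTER_CUBIC))
E
```

```text
wp [ 0.5788 -0.1573]
t 5.33 pos [ 0.4334 -0.1723  0.0321] rot [ 3.1401 -0.0035 -3.0265] F [-0.0002  0.4081 -2.7374] w 0.0208
dp [-0.1827 -0.0023 -0.0011] rz 2.546194058919662e-05
```

View pics/t3.png

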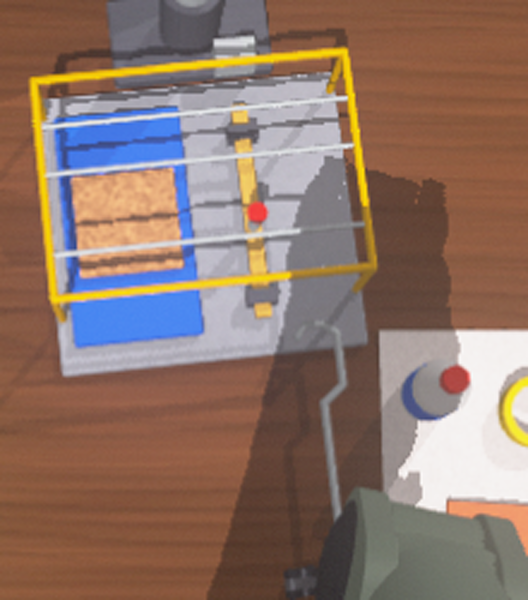

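View pics/s3.png

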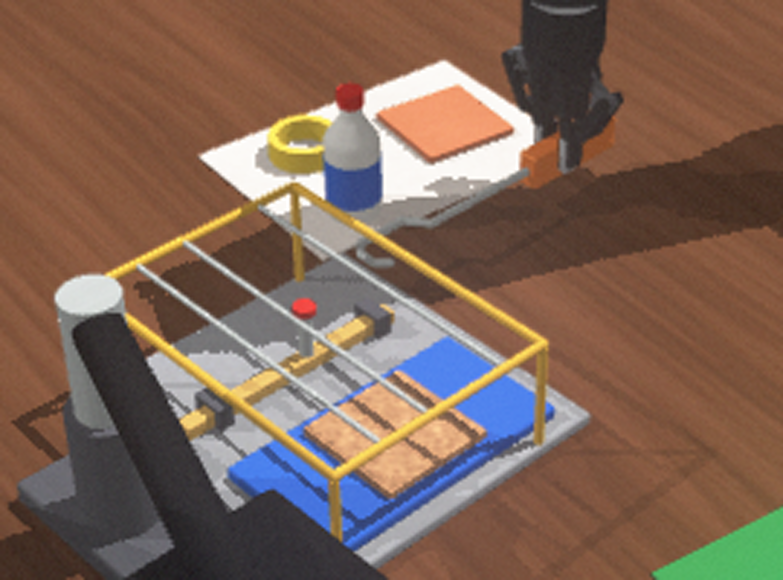

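The top view shows the rod in front of the press with its crook (320,325 in the crop) to the right of the bolt and clear of the front-right guard post. The scene view shows it level. I'll push it in.

Emit:
move_arm(jaw=[255,255,255,255,255,255], dp=[[-0.04,-0.002,-0.001],[-0.04,0,0],[-0.04,0,0],[-0.04,0,0],[-0.023,0,0],[0,0,0]], rotation=[[0,0,0],[0,0,0],[0,0,0],[0,0,0],[0,0,0],[0,0,0]])

```text
clock: 6.18
position: [0.5816, -0.1572, 0.0356]
tool_rot: [-3.141, 0.002, -3.026]
force: [-0.9, 0.1, -2.8]
grip_width: 0.021
```

```bash
python3 - <<'E'
from h import *
u=np.array([np.cos(.115),np.sin(.115)]);v=np.array([-u[1],u[0]])
p=np.array([.769,-.087]);g=p-.197*u;togo((*g,.033),.115+np.pi)
im=grab_frame("top");cv2.imwrite("pics/t4.png",cv2.resize(im[90:250,240:420],None,fx=4,fy=3.7,interpolation=cv2.INTER_CUBIC))
E
```

```text
t 6.17 pos [ 0.5816 -0.1572  0.0356] rot [-3.1413  0.002  -3.026 ] F [-0.8719  0.1368 -2.7838] w 0.021
dp [0.0035 0.0603 0.0033] rz 0.00018564475804554783
```

View pics/t4.png

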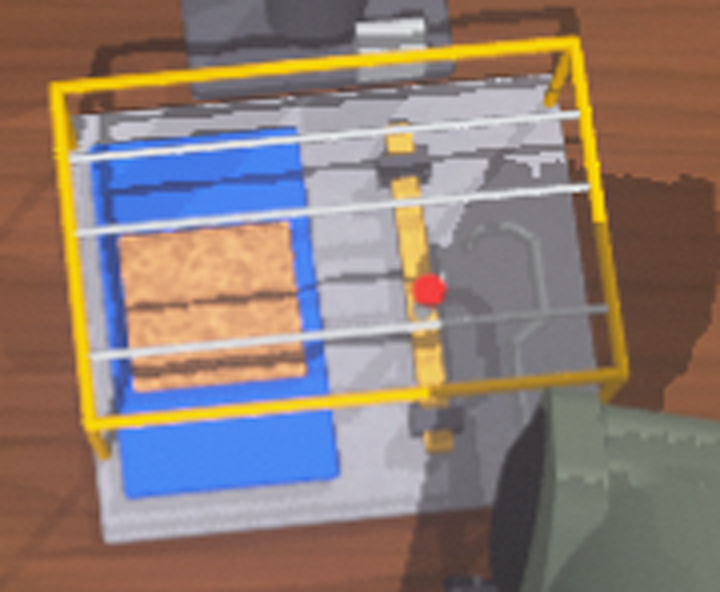

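```bash
python3 - <<'E'
from h import *
c=calibration("top");px=lambda l:np.array(l,float)/[4,3.7]+[240,90]
P=plane(c,px([[470,243],[515,228],[545,280],[517,340]]),.047)[:,:2];q=plane(c,px([[430,290]]),.075)[:,:2]
g=np.array([.5816,-.1572]);u=np.array([np.cos(.115),np.sin(.115)]);v=np.array([-u[1],u[0]])
for a in np.r_[P,q]: print(a,(a-g)@u,(a-g)@v)
E
```

```text
[ 0.8049 -0.1146] 0.22667585434842202 0.016732775413563942
[ 0.815  -0.1407] 0.23370651729236616 -0.010379567183003587
[ 0.7817 -0.1577] 0.19874519214334924 -0.023478618645198582
[ 0.7432 -0.1412] 0.1623887838179911 -0.0026489540178292956
[ 0.7666 -0.0891] 0.1916377138783469 0.046419085457001096
```

Emit:
move_arm(jaw=[255,255,255,255,255,255], dp=[[-0.005,0.012,0.002],[0,0.012,0.001],[0,0.012,0],[0,0.012,0],[0,0.01,0],[0,0,0]], rotation=[[0,0,0],[0,0,0],[0,0,0],[0,0,0],[0,0,0],[0,0,0]])

```text
clock: 6.98
position: [0.579, -0.1102, 0.0321]
tool_rot: [3.141, 0.0, -3.026]
force: [-0.8, 0.2, -3.1]
grip_width: 0.021
```

```bash
python3 - <<'E'
from h import *
u=np.array([np.cos(.115),np.sin(.115)]);p=np.array([.767,-.089]);g=p-.225*u;togo((*g,.033),.115+np.pi)
E
```

```text
t 6.97 pos [ 0.579  -0.1102  0.0321] rot [ 3.1414  0.     -3.0258] F [-0.8476  0.1623 -3.0902] w 0.021
dp [ 0.0447 -0.0006 -0.0011] rz 0.00026196831254259343
```

Emit:
move_arm(jaw=[255,255,255,255,255,255], dp=[[0.015,0,0],[0.015,0,0],[0.008,0,0],[0.004,0,0],[0.004,0,0],[0.004,0,0]], rotation=[[0,0,0],[0,0,0],[0,0,0],[0,0,0],[0,0,0],[0,0,0]])

```text
clock: 7.72
position: [0.54, -0.1155, 0.0323]
tool_rot: [-3.141, 0.002, -3.027]
force: [5.0, 0.2, -3.1]
grip_width: 0.0209
```

```bash
cat >> h.py <<'E'
def st():
    s=bot.observe();u=np.array([np.cos(.115),np.sin(.115)])
    print(round(s["clock"],2),"x along press",(s["position"][:2]-[.7757,-.037])@u,"y",(s["position"][:2]-[.7757,-.037])@[-u[1],u[0]],"pull",s["force"][:2]@u,"lat",s["force"][:2]@[-u[1],u[0]],s["force"],s["tool_rot"],s["moment"])
E
python3 -c "
from h import *
st()"
```

```text
7.72 x along press -0.243192125060621 y -0.0509698647421941 pull 4.942462955705449 lat -0.41638128086176807 [ 4.9576  0.1535 -3.1199] [-3.1414  0.0016 -3.0267] [ 0.0143 -0.864  -0.1304]
```

Emit:
move_arm(jaw=[255,255,255,255,255,255,255], dp=[[0.004,0,0],[0.004,0,0],[0.004,0,0],[0.004,0,0],[0.004,0,0],[0.004,0,0],[0,0,0]], rotation=[[0,0,0],[0,0,0],[0,0,0],[0,0,0],[0,0,0],[0,0,0],[0,0,0]])

```text
clock: 8.6
position: [0.5196, -0.1179, 0.0321]
tool_rot: [3.142, -0.001, -3.027]
force: [1.8, 0.2, -2.6]
grip_width: 0.0208
```

```bash
python3 -c "
from h import *
st()"
```

```text
8.6 x along press -0.26367648040323444 y -0.050939256876058464 pull 1.8385678947474016 lat -0.010762209720149685 [ 1.8277  0.2003 -2.57  ] [ 3.1415 -0.0008 -3.0268] [ 0.0237 -0.4293 -0.0573]
```

Emit:
move_arm(jaw=[255,255,255,255,255], dp=[[0.001,0,0],[0.001,0,0],[0.001,0,0],[0.001,0,0],[0.001,0,0]], rotation=[[0,0,0],[0,0,0],[0,0,0],[0,0,0],[0,0,0]])

```text
clock: 9.22
position: [0.5161, -0.1183, 0.0321]
tool_rot: [-3.142, 0.0, -3.027]
force: [4.0, 0.6, -3.0]
grip_width: 0.021
```

```bash
python3 -c "
from h import *
st()"
```

```text
9.22 x along press -0.2671674627203375 y -0.0509469169546027 pull 4.070745978468557 lat 0.13534682722244967 [ 4.0283  0.6016 -2.9654] [-3.1416  0.     -3.0268] [ 0.0541 -0.8639 -0.11  ]
```

Emit:
move_arm(jaw=[255,255,255,255], dp=[[0.001,0,0],[0.001,0,0],[0.001,0,0],[0.001,0,0]], rotation=[[0,0,0],[0,0,0],[0,0,0],[0,0,0]])

```text
clock: 9.72
position: [0.5129, -0.1186, 0.0321]
tool_rot: [-3.142, 0.0, -3.027]
force: [4.3, 0.0, -2.4]
grip_width: 0.0208
```

Emit:
move_arm(jaw=[255,255,255], dp=[[0.001,0,0],[0.001,0,0],[0.001,0,0]], rotation=[[0,0,0],[0,0,0],[0,0,0]])

```text
clock: 10.1
position: [0.5105, -0.1189, 0.0321]
tool_rot: [-3.142, -0.0, -3.027]
force: [3.6, 0.1, -2.5]
grip_width: 0.0207
```

Emit:
move_arm(jaw=[255,255,255], dp=[[0.001,0,0],[0.001,0,0],[0.001,0,0]], rotation=[[0,0,0],[0,0,0],[0,0,0]])

```text
clock: 10.48
position: [0.5082, -0.1192, 0.0321]
tool_rot: [-3.142, 0.0, -3.027]
force: [4.9, 0.2, -2.5]
grip_width: 0.021
```

Emit:
move_arm(jaw=[255,255,255], dp=[[0.001,0,0],[0.001,0,0],[0.001,0,0]], rotation=[[0,0,0],[0,0,0],[0,0,0]])

```text
clock: 10.85
position: [0.5058, -0.1195, 0.0321]
tool_rot: [-3.142, -0.0, -3.027]
force: [4.0, 0.0, -3.3]
grip_width: 0.0206
```

Emit:
move_arm(jaw=[255,255,255], dp=[[0.001,0,0],[0.001,0,0],[0.001,0,0]], rotation=[[0,0,0],[0,0,0],[0,0,0]])

```text
clock: 11.22
position: [0.5034, -0.1197, 0.0321]
tool_rot: [-3.142, 0.0, -3.027]
force: [3.5, -0.1, -2.3]
grip_width: 0.0207
```

Emit:
move_arm(jaw=[255,255,255], dp=[[0.001,0,0],[0.001,0,0],[0.001,0,0]], rotation=[[0,0,0],[0,0,0],[0,0,0]])

```text
clock: 11.6
position: [0.501, -0.12, 0.0321]
tool_rot: [-3.142, -0.0, -3.027]
force: [4.3, -0.2, -3.4]
grip_width: 0.0207
```

Emit:
move_arm(jaw=[255,255,255], dp=[[0.001,0,0],[0.001,0,0],[0.001,0,0]], rotation=[[0,0,0],[0,0,0],[0,0,0]])

```text
clock: 11.98
position: [0.4986, -0.1203, 0.0321]
tool_rot: [-3.142, -0.0, -3.027]
force: [4.5, -1.1, -1.8]
grip_width: 0.0208
```

Emit:
move_arm(jaw=[255,255,255], dp=[[0.001,0,0],[0.001,0,0],[0.001,0,0]], rotation=[[0,0,0],[0,0,0],[0,0,0]])

```text
clock: 12.35
position: [0.4971, -0.1205, 0.0323]
tool_rot: [-3.141, 0.002, -3.027]
force: [10.1, 0.7, -3.5]
grip_width: 0.0209
```

Emit:
move_arm(jaw=[255], dp=[[0,0,0]], rotation=[[0,0,0]])

```text
clock: 12.48
position: [0.4971, -0.1204, 0.0323]
tool_rot: [-3.141, 0.002, -3.027]
force: [7.8, 1.2, -2.9]
grip_width: 0.021
```

```bash
python3 -c "
from h import *
st()"
```

```text
12.47 x along press -0.2863342698117702 y -0.050929799978813986 pull 7.936379514583295 lat 0.32519642662692694 [ 7.8466  1.2337 -2.8592] [-3.1414  0.0016 -3.0265] [ 0.0586 -1.5927 -0.1385]
```

Emit:
move_arm(jaw=[255,255], dp=[[0.0005,0,0],[0,0,0]], rotation=[[0,0,0],[0,0,0]])

```text
clock: 12.72
position: [0.4971, -0.1205, 0.0324]
tool_rot: [-3.141, 0.002, -3.026]
force: [10.0, 0.4, -3.8]
grip_width: 0.0208
```

```bash
python3 -c "
from h import *
st()"
```

```text
12.72 x along press -0.286351244242989 y -0.05094966341913996 pull 10.00232622935811 lat -0.7394607631188987 [10.0211  0.4132 -3.8316] [-3.1413  0.0023 -3.0265] [ 0.1129 -1.8309 -0.0986]
```

Emit:
move_arm(jaw=[255,255,255], dp=[[0.0005,0,0],[0.0003,0,0],[0,0,0]], rotation=[[0,0,0],[0,0,0],[0,0,0]])

```text
clock: 13.1
position: [0.497, -0.1205, 0.0325]
tool_rot: [-3.141, 0.003, -3.026]
force: [12.3, 0.3, -4.2]
grip_width: 0.0207
```

```bash
python3 -c "
from h import *
st()"
```

```text
13.1 x along press -0.28643458994252724 y -0.05096118080699966 pull 12.251060345880648 lat -1.1601212277933262 [12.3033  0.2533 -4.2138] [-3.1411  0.0033 -3.0263] [ 0.1656 -2.2353 -0.1114]
```

Emit:
move_arm(jaw=[255,255,255], dp=[[0.0005,0,0],[0,0,0],[0,0,0]], rotation=[[0,0,0],[0,0,0],[0,0,0]])

```text
clock: 13.48
position: [0.497, -0.1205, 0.0326]
tool_rot: [-3.141, 0.004, -3.026]
force: [13.1, 1.0, -4.6]
grip_width: 0.0211
```

```bash
python3 -c "
from h import *
st()"
```

```text
13.47 x along press -0.2864516776052422 y -0.05092301214639143 pull 13.141799461836085 lat -0.5110326257159085 [13.1136  1.0003 -4.6033] [-3.1411  0.004  -3.0262] [ 0.2007 -2.6328 -0.1202]
```

Emit:
move_arm(jaw=[255,255,255,255], dp=[[0,0,0],[0,0,0],[0,0,0],[0,0,0]], rotation=[[0,0,0],[0,0,0],[0,0,0],[0,0,0]])

```text
clock: 13.98
position: [0.497, -0.1205, 0.0326]
tool_rot: [-3.141, 0.004, -3.026]
force: [14.8, 1.4, -4.7]
grip_width: 0.0214
```

```bash
python3 -c "
from h import *
st()"
```

```text
13.97 x along press -0.28646381229422263 y -0.05093945902940947 pull 14.899461864497598 lat -0.3183622970456599 [14.8376  1.3934 -4.7397] [-3.1411  0.004  -3.0262] [ 0.1663 -2.5845 -0.1215]
```

Steady at about 14 N; I'll keep holding.

Emit:
move_arm(jaw=[255,255,255,255,255,255,255,255], dp=[[0,0,0],[0,0,0],[0,0,0],[0,0,0],[0,0,0],[0,0,0],[0,0,0],[0,0,0]], rotation=[[0,0,0],[0,0,0],[0,0,0],[0,0,0],[0,0,0],[0,0,0],[0,0,0],[0,0,0]])

```text
clock: 14.98
position: [0.497, -0.1205, 0.0326]
tool_rot: [-3.141, 0.004, -3.026]
force: [13.9, 0.3, -3.8]
grip_width: 0.0209
```

```bash
python3 -c "
from h import *
st()"
```

```text
14.97 x along press -0.2864844415561376 y -0.0509735884465174 pull 13.830827119014787 lat -1.3397298054342932 [13.8932  0.2562 -3.8349] [-3.141   0.004  -3.0263] [ 0.1246 -2.5579 -0.1798]
```

Emit:
move_arm(jaw=[255,255,255,255,255,255,255,255,255,255], dp=[[-0.003,0,0],[-0.01,0,0],[-0.013,0,0],[-0.012,0,0],[0,0,0],[0,-0.014,0],[0,-0.016,0],[0,-0.016,0],[0,-0.016,0],[0,0,0]], rotation=[[0,0,0],[0,0,0],[0,0,0],[0,0,0],[0,0,0],[0,0,0],[0,0,0],[0,0,0],[0,0,0],[0,0,0]])

```text
clock: 16.23
position: [0.5306, -0.1679, 0.0321]
tool_rot: [-3.141, 0.0, -3.029]
force: [0.3, 0.4, -2.5]
grip_width: 0.021
```

```bash
python3 - <<'E'
from h import *
st()
im=grab_frame("top");cv2.imwrite("pics/t5.png",cv2.resize(im[90:250,240:420],None,fx=4,fy=3.7,interpolation=cv2.INTER_CUBIC))
c=calibration("top")
for x in blobs(np.maximum(mask(im,(0,180,100),(4,255,255)),mask(im,(175,180,100),(180,255,255))),8)[:3]:
    m=x[:,0].mean(0);print("red",m,plane(c,m,.075)[0,:2])
E
```

```text
16.23 x along press -0.258474449789295 y -0.10190911399184469 pull 0.31730794674153917 lat 0.35052680911337114 [ 0.275   0.3846 -2.4785] [-3.1412  0.     -3.0286] [0.0039 0.0126 0.0295]
red [349.2308 186.3077] [ 0.7256 -0.0929]
```

View pics/t5.png

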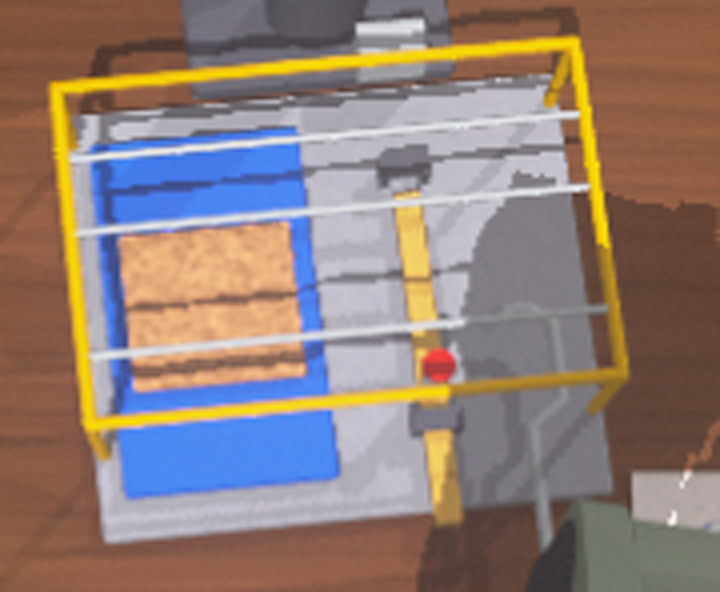

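The bolt is drawn: the red cap moved from (430,290) to (439,365) in the crop, about 42 mm. The rod is clear of the post to its right. I'll back out, raise it and carry it home.

Emit:
move_arm(jaw=[255,255,255,255,255,255,255,255], dp=[[0.03,0,0],[0.04,0,0],[0.04,0,0],[0.012,0,0],[0,0,-0.05],[0,0,-0.05],[0,0,-0.05],[0,0,0]], rotation=[[0,0,0],[0,0,0],[0,0,0],[0,0,0],[0,0,0],[0,0,0],[0,0,0],[0,0,0]])

```text
clock: 17.27
position: [0.4358, -0.1777, 0.1546]
tool_rot: [-3.14, 0.005, -3.026]
force: [-0.0, 0.2, -2.9]
grip_width: 0.021
```

```bash
python3 - <<'E'
from h import *
togo((.439,.347,.15),-.083+np.pi)
togo((.439,.347,.15),.113+np.pi)
E
```

```text
t 17.27 pos [ 0.4358 -0.1777  0.1546] rot [-3.1397  0.005  -3.0261] F [-0.0493  0.1636 -2.9425] w 0.021
dp [0.0504 0.6539 0.0058] rz 0.06318819924992802
t 17.27 pos [ 0.4358 -0.1777  0.1546] rot [-3.1397  0.005  -3.0261] F [-0.0493  0.1636 -2.9425] w 0.021
dp [-0.078   0.6512  0.0058] rz 0.0007994615579051383
```

Emit:
move_arm(jaw=[255,255,255,255,255,255,255,255,255,255], dp=[[-0.006,0.05,0],[-0.006,0.055,0],[-0.007,0.06,0],[-0.007,0.06,0],[-0.007,0.06,0],[-0.007,0.06,0],[-0.007,0.06,0],[-0.007,0.06,0],[-0.007,0.06,0],[-0.007,0.06,0]], rotation=[[0,0,0],[0,0,0],[0,0,0],[0,0,0],[0,0,0],[0,0,0],[0,0,0],[0,0,0],[0,0,0],[0,0,0]])

```text
clock: 18.52
position: [0.4336, 0.2955, 0.151]
tool_rot: [-3.141, -0.001, -3.026]
force: [0.7, -0.1, -2.0]
grip_width: 0.0208
```

Emit:
move_arm(jaw=[255,255,255], dp=[[0,0,0],[0,0,0],[0,0,0]], rotation=[[0,0,0.03],[0,0,0.033],[0,0,0]])

```text
clock: 18.9
position: [0.4337, 0.2938, 0.1511]
tool_rot: [-3.141, -0.001, 3.06]
force: [-0.7, 0.4, -2.8]
grip_width: 0.0208
```

```bash
python3 - <<'E'
from h import *
togo((.439,.347,.0125),-.083+np.pi)
E
```

```text
t 18.9 pos [0.4337 0.2938 0.1511] rot [-3.1408 -0.0008  3.0599] F [-0.7153  0.3985 -2.7535] w 0.0208
dp [-0.0011  0.0668  0.1733] rz 0.0004156556590767489
```

Emit:
move_arm(jaw=[255,255,255,255,255,255,255,255], dp=[[-0.001,0.034,0],[0,0.033,0],[0,0,0.04],[0,0,0.05],[0,0,0.05],[0,0,0.018],[0,0,0.008],[0,0,0]], rotation=[[0,0,0],[0,0,0],[0,0,0],[0,0,0],[0,0,0],[0,0,0],[0,0,0],[0,0,0]])

```text
clock: 19.9
position: [0.4398, 0.3471, 0.0199]
tool_rot: [3.141, 0.001, 3.059]
force: [-0.2, -0.4, -1.9]
grip_width: 0.0206
```

Emit:
move_arm(jaw=[255,255,255,255,255], dp=[[0,0,0.004],[0,0,0.003],[0,0,0.0015],[0,0,0.0015],[0,0,0]], rotation=[[0,0,0],[0,0,0],[0,0,0],[0,0,0],[0,0,0]])

```text
clock: 20.52
position: [0.4395, 0.3468, 0.0113]
tool_rot: [-3.142, -0.0, 3.059]
force: [0.6, 0.3, -2.6]
grip_width: 0.0207
```

Emit:
move_arm(jaw=[255,255], dp=[[0,0,0.001],[0,0,0.001]], rotation=[[0,0,0],[0,0,0]])

```text
clock: 20.78
position: [0.4395, 0.3469, 0.0106]
tool_rot: [3.142, 0.0, 3.058]
force: [-8.6, -6.3, 31.9]
grip_width: 0.0211
```

Emit:
move_arm(jaw=[255,255,0,0,0,0,0,0], dp=[[0,0,-0.001],[0,0,0],[0,0,0],[0,0,0],[0,0,0],[0,0,0],[0,0,0],[0,0,0]], rotation=[[0,0,0],[0,0,0],[0,0,0],[0,0,0],[0,0,0],[0,0,0],[0,0,0],[0,0,0]])

```text
clock: 21.78
position: [0.4395, 0.3468, 0.0105]
tool_rot: [3.142, 0.0, 3.058]
force: [1.1, -0.1, 0.3]
grip_width: 0.0854
```

Emit:
move_arm(jaw=[0,0,0,0,0,0], dp=[[0,0,-0.02],[0,0,-0.04],[0,0,-0.05],[0,0,-0.05],[0,0,0],[0,0,0]], rotation=[[0,0,0],[0,0,0],[0,0,0],[0,0,0],[0,0,0],[0,0,0]])

```text
clock: 22.52
position: [0.4393, 0.3467, 0.1388]
tool_rot: [3.141, 0.0, 3.059]
force: [-0.1, 0.7, 1.1]
grip_width: 0.0854
```

```bash
python3 - <<'E'
from h import *
st()
c=calibration("wrist");im=grab_frame("wrist")
for x in blobs(mask(im,(8,200,120),(18,255,255)),200)[:1]:
    r=cv2.minAreaRect(x);P=plane(c,cv2.boxPoints(r),.038)[:,:2];print("handle",P.mean(0),P)
c=calibration("top");im=grab_frame("top");cv2.imwrite("pics/t6.png",im)
for x in blobs(np.maximum(mask(im,(0,180,100),(4,255,255)),mask(im,(175,180,100),(180,255,255))),5)[:3]:
    m=x[:,0].mean(0);print("red",m,plane(c,m,.075)[0,:2],plane(c,m,.13)[0,:2])
E
```

```text
22.52 x along press -0.2901224625365156 y 0.41974399894263986 pull 0.01926942387384413 lat 0.6797426730872864 [-0.0589  0.6775  1.1378] [3.1414 0.0002 3.0585] [-0.062   0.0147 -0.0024]
handle [0.4253 0.3485] [[0.3707 0.3426]
 [0.3724 0.3634]
 [0.4801 0.3557]
 [0.4781 0.3324]]
red [349.2308 186.3077] [ 0.7256 -0.0929] [ 0.7125 -0.0882]
```

View pics/t6.png

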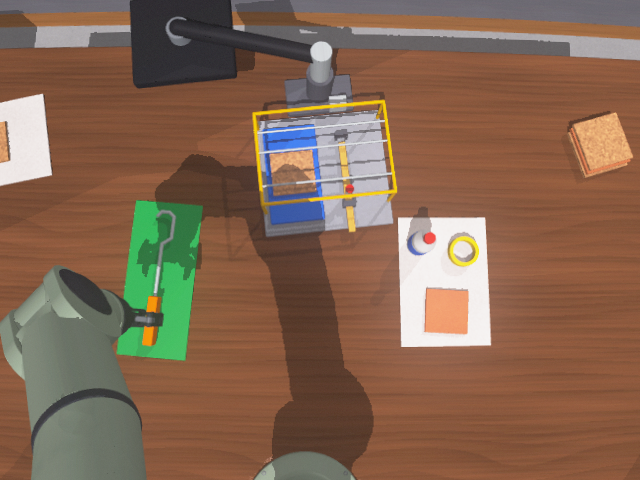

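The rod lies on the mat with its grip point within a few mm of the target and its yaw about -0.08, as the mat's. The bolt is still drawn, and the bottle (425,243), tape (463,251) and tile (447,311) are where they were. I'm handing in.

```bash
python3 -c "
from workcell import workorder
print(workorder.job_done())"
```

```text
the job is handed in; nothing more can be done
None
```

I drew the bolt back fully with the hooked rod and laid the rod back on its mat. The job was handed in at about 22.5 s on the robot's clock, and no verdict was reported.

- **Pull:** The stop came after about 43–47 mm of bolt travel. I held the pull there for about 1.5 s. The wrist force read 13.1–14.9 N, noise included, and never over 15 N at the points where I read it.
- **Bolt after unhooking:** The red cap still measured about 43 mm back from where it started, before and after the rod was carried home.
- **Rod on the mat:** The grip point measured about (0.440, 0.347) against a target of (0.438, 0.347). It lies lengthwise, to within about 0.01 rad in the wrist picture. The gripper was open and about 13 cm above the mat, touching nothing.
- **Other objects:** In the last top picture the bottle, tape roll and tile looked unmoved. I compared them by eye only. I saw no contact with the guard in the pictures or the forces I read.
- **Not as clean:** When I set the rod down, the gripper pressed on the mat with a brief 32 N reading. I backed off before opening the gripper; the limit is 40 N. My force readings were at the end of each move, so short peaks in between would not have shown.

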